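# Lay the choke down and seat it against the buffer

### The job

In the blue channel, gently push the standing green choke high on its side so that it topples towards the rubber buffer and lies on its side with its tag-strip end facing the buffer. Then slide it along the channel against the buffer, keep it pressed there for a second with about 11 N over and above what it takes to slide the choke (18 N on the buffer is too much), and leave it lying there touching the buffer. Leave the small oil bottle and the capacitor beside the channel alone.

Things in the scene. Friction and masses are not known exactly. Their poses are not given: they have to be found in the camera images.
- choke: Green choke, 80 (x) x 74 (y) x 101 mm (z) solid block, 0.5 to 0.9 kg; copper tags stand 11 mm higher (they have no contact). Origin: centre of its underside, z up through the tag strip. Starts upright on the channel's plate, centre 55 to 95 mm to the -x side of the jig's origin, its +y away from the buffer (jig -x); once toppled its +y points up, its z to the buffer.
- choke_top (a point): Centre of the choke's top face, 101 mm above its origin along its z (below the tags). The choke tips about the lower edge on its buffer side and falls by itself past about 36 degrees of tilt. Fingertips grip its painted side: a push dead level drags that side down and makes the choke slide upright, so the push should rise with the side as it tips (an arc about that edge).
- jig: Fixed channel: plate 320 x 124 mm, 6 mm thick, two blue rails along its x, 88 mm apart inside, tops 24 mm above the worktop, from x = -160 to +140 mm. Origin on the worktop under the plate's centre; +x along the channel to the buffer. Sliding the lying choke takes roughly 2 to 6 N (friction and mass differ each time).
- stop: Blue end bracket, 110 mm wide, top 70 mm above the worktop, face at jig x = 145 mm; origin at its foot, jig x = 151 mm. Carries a spindle with a round rubber buffer pad, 22 mm across, centre 43 mm above the worktop, facing jig -x. Its reach is set differently each time and not reported: pad face at jig x = 105 to 125 mm. The pad gives 0.25 mm per N, up to 8 mm.
- oiler: Small yellow oil bottle with a black cap, 21 mm across, 62 mm high, standing beside the channel. Origin at the centre of its underside. Not to be disturbed.
- can_cap: Black can capacitor, 25 mm across, 42 mm high, standing beside the channel. Origin at the centre of its underside. Not to be disturbed.
There are look-alikes about, which are no part of the job. There is more than one size of the choke; the one meant has the size given above.

How it is judged:
On the way, in this order (a step that is already met when the one before it is completed fails the run):
1. the choke has toppled towards the buffer and lies still on its side, tag-strip end to the buffer, not yet pressed against it (angle between choke's own y axis and vertical below 0.09 rad and angle between the z axis of choke and the x axis of jig, either way round below 0.12 rad and linear speed of choke below 0.03 m/s and contact force between choke and stop below 1 N), for 0.2 s.
2. the lying choke is held pressed against the buffer with 5 to 18 N for 0.6 s (angle between choke's own y axis and vertical below 0.09 rad and contact force between choke and stop between 5 and 18 N), for 0.6 s.
At the end, for the whole second after the job is handed in: The choke lies at rest flat in the channel on its side (within 5 degrees), in line with the channel within 5 degrees, its tag-strip end towards the buffer and still touching it (more than 0.3 N), its top face 98 to 136 mm along the channel from the jig's origin (angle between choke's own y axis and vertical below 0.09 rad and angle between the z axis of choke and the x axis of jig, either way round below 0.09 rad and contact force between choke and stop above 0.3 N and x of choke_top in the frame of jig between 0.098 and 0.136 m and height (world z) of choke below 0.05 m and linear speed of choke below 0.01 m/s).
It fails at once if the choke presses on the buffer or its bracket with more than 18 N (contact force between choke and stop above 18 N).
It fails at once if the robot pushes the choke with more than 35 N (contact force between the arm and choke above 35 N).
It fails at once if the oil bottle or the capacitor is moved by more than 15 mm (distance of any of oiler, can_cap from where it was at the start of the episode above 0.015 m).
It also fails if it takes over 70 s, if anything falls off the work surface, if the arm or the gripper's body presses on something with over 40 N, if the wrist force passes 120 N, or if a joint passes its speed limit or range.

### The arm

A 7-joint arm with a two-finger parallel gripper is mounted at the origin on a cart in front of the work surface, level with it; the furniture and walls round the work are solid. World frame = base frame: x ahead of the robot, y to its left, z up, the work surface at z = 0. Lengths are in m, angles in rad, forces in N, time in s.
With the tool pointing down it reaches from about 0.4 to 0.85 m from the base axis. Payload 4.5 kg.
Tool frame: the origin (TCP) lies at the very end of the fingers, on their centre line; the grasp point (between the pads) lies 19 mm behind it; z points along the fingers, y is the line along which they close (so a half turn about z gives the same grasp; the last joint's range is limited). The gripper opens to 85 mm and grips with 20 to 120 N. Pads are 22 mm wide; open, the fingers measure 114 mm over their backs; the gripper's body (76 mm by 85 mm) begins 54 mm behind the grasp point. The pads swing forward as they close: fully open they stand 13 mm farther back than shut.
Start: joints at [-1.133, 0.689, -0.195, 1.565, 0.157, 0.902, -0.215], TCP at [0.246, 0.575, 0.231] pointing down, gripper open.
Joint ranges: [-3.01, 3.01], [-0.46, 2.08], [-1.47, 1.51], [0.13, 2.56], [-1, 4.14], [0.04, 2.09], [-2.66, 2.66]. Speed limits (rad/s): [2.57, 2.57, 3.14, 3.14, 3.14, 3.14, 3.14].

### API

Orientations are given as a unit quaternion [w, x, y, z].
In Python, from workcell import ctrl, viewer, nets gives the robot as it stands.
- The arm moves only by the tool step_arm, never from a script. Its argument "motion" is a list that holds one entry, the list of rows, each a list of 7 numbers: the shift along the tool's x, y, z in mm, then the turn, a rotation vector about the tool's x, y, z in degrees, then the closure in counts, from 0 (fully open) to 255 (shut). A call has 1 to 10 rows; each row shifts and turns the commanded pose from where the row before left it, along the tool's axes as they then stand; what a row does not reach is not made up. A row lasts 1/8 s, in which the tool goes at most 62.5 mm and 10.7 degrees, less where a joint would pass 70% of its speed; a pose out of reach is approached as far as the arm can. A call is refused whole if a number of a shift passes 62.5 or a number of a turn 10.7, either way. A call with a gripper value outside its range is refused whole. The fingers move at their own pace and stop on an object; "grip_force" is the grip in N (left out, the last holds). Time passes only in rows, so rows that do not move let the fingers close. It gives the time, the measured TCP pose, the force, the opening and the grip force at its end, in the units of the state.
- ctrl.get_obs(): the state, without advancing time (a new reading comes with each control period).
- viewer.camera(name): name is "side" or "top"; returns (picture, depth): 420x560x3 uint8, blue, green, red; 420x560 float32, m along the optical axis (not along the pixel's ray), 0 where there is no reading.
- viewer.camera_info(name): a dict with "intrinsics" (3x3 intrinsics, pixels), "camera_from_world" (4x4, takes a point from world to camera coordinates). Camera axes: x right, y up, looking along -z (the intrinsics and any distortion apply to the point x, -y, -z); pixel columns grow to the right and rows downward; lengths in m; the calibration is good to about 2 mm. A picture is of the moment at which its call begins. camera_info takes no time and is no camera call.
- ctrl.hand_in(): hands the job in; it is judged then, once.
Trained networks look in the newest picture that a camera, given by its name, has taken for a name from the list of things; names that differ only in an ending like _2 or _b are one class to them, and where a whole thing is asked for, a point or a joint stands for the part that bears it (a point fixed in the world has none). Each returns a list of dicts, best first, with "score" (0 to 1); they miss things now and then, are a little off and sometimes report something else, mostly with a low value. They report only what shows in the picture. A call takes as long as a camera call. They do not tell look-alikes from the thing itself.
- nets.recognise(thing, camera): "position" ([x, y, z] in m, in world coordinates, good to about 4 mm: the middle of the surface that is visible of it).
- nets.spot_point(thing, camera): "position" ([x, y, z] in m, in world coordinates, good to about 4 mm: a listed point, or the origin of a listed thing).
The state is a dict: "time": time; "joints": joint angles; "qd": joint speeds; "tau": joint torques, N m; "position": TCP position; "eef_rot": TCP orientation; "wrist_force": force on the tool from outside, world axes, zero at the start; "moment": the same for the moment, N m; "opening": finger opening in m; "grasp_force": force on a finger pad.
Only numpy, scipy, OpenCV 4.12 (cv2) and the standard library are available. Lean on these libraries where they do the work, as an engineer would, in place of code of your own. Each camera call takes 0.05 s, during which the arm holds its last target. There are 200 camera calls.

## Working session

There is one attempt and no reset: what is moved stays moved. The work goes in short steps, Python scripts to look and compute and a tool call to move; the robot and the scene stay as the last step left them, time stands still between calls to the robot, and variables do not carry over. Pictures are saved under pics/ and viewed, at most 10 in all, crops included, and the job is handed in when it is done.

Besides the shell and the picture viewer there is one more tool, called after ">>>" in YAML: its name, and indented under it one key for each argument. step_arm: Moves the arm, as the interface text tells. Its arguments: {"type":"object","properties":{"motion":{"type":"array","items":{"type":"array","items":{"type":"array","items":{"type":"number"}}}},"grip_force":{"type":"number"}},"required":["motion"]}

```bash
ls; mkdir -p pics
python3 - <<'E'
from workcell import ctrl,viewer,nets
import cv2
o=ctrl.get_obs();print(o)
for c in("top","side"):
    im,d=viewer.camera(c);cv2.imwrite(f"pics/{c}0.png",im)
    print(c,viewer.camera_info(c))
    for t in("choke","jig","stop","oiler","can_cap"):
        for f in(nets.recognise,nets.spot_point):
            print(c,t,f.__name__,[(round(r["score"],2),[round(float(v),3) for v in r["position"]]) for r in f(t,c)[:4]])
    print([(round(r["score"],2),[round(float(v),3) for v in r["position"]]) for r in nets.spot_point("choke_top",c)[:4]])
E
```

```text
pics
{'time': 0.0, 'joints': array([-1.13316075,  0.69000905, -0.19449447,  1.56637652,  0.15729892,
        0.90248275, -0.21510478]), 'qd': array([ 4.39565111e-04,  4.51207105e-04,  5.79747902e-04, -6.07114905e-04,
        9.38153030e-04,  3.58436227e-05,  3.87302948e-04]), 'tau': array([-2.94216534e-04, -5.39606667e+01, -1.26613721e+00, -1.58537900e+01,
        9.19855811e-03,  9.54216463e-03, -2.44388509e-06]), 'position': array([0.24538832, 0.57409101, 0.23045925]), 'eef_rot': array([-1.17424489e-04,  2.00515176e-01,  9.79690143e-01, -9.35212891e-04]), 'wrist_force': array([0.11949987, 0.3638933 , 0.09839183]), 'moment': array([-0.01997613,  0.05724101, -0.03462638]), 'grasp_force': 0.0, 'opening': 0.08551893373010995}
top {'intrinsics': array([[519.62929353,   0.        , 273.62442434],
       [  0.        , 519.62929353, 215.51008326],
       [  0.        ,   0.        ,   1.        ]]), 'camera_from_world': array([[ 0.01585176, -0.9998682 , -0.00350795, -0.00513251],
       [ 0.99341042,  0.0153509 ,  0.11357857, -0.58086281],
       [-0.11350975, -0.00528526,  0.99352282, -1
[... 1328 characters left out ...]
[0.443, -0.264, 0.057]), (0.66, [0.529, -0.067, 0.077])]
side choke call [(0.97, [0.543, -0.035, 0.006]), (0.9, [0.447, -0.248, 0.0]), (0.78, [0.716, -0.105, 0.0])]
side jig call [(0.72, [0.53, 0.07, 0.006])]
side jig call [(0.94, [0.544, 0.038, -0.003]), (0.56, [0.556, 0.19, 0.004])]
side stop call [(0.63, [0.549, 0.184, 0.047])]
side stop call [(0.84, [0.556, 0.19, 0.004])]
side oiler call [(0.62, [0.661, 0.059, 0.027])]
side oiler call [(0.66, [0.668, 0.064, -0.001]), (0.21, [0.557, 0.192, 0.005])]
side can_cap call [(0.5, [0.675, -0.001, 0.027])]
side can_cap call [(0.76, [0.678, 0.005, -0.0])]
[(0.92, [0.714, -0.11, 0.074]), (0.82, [0.54, -0.035, 0.106]), (0.58, [0.453, -0.245, 0.065])]
```

View pics/top0.png

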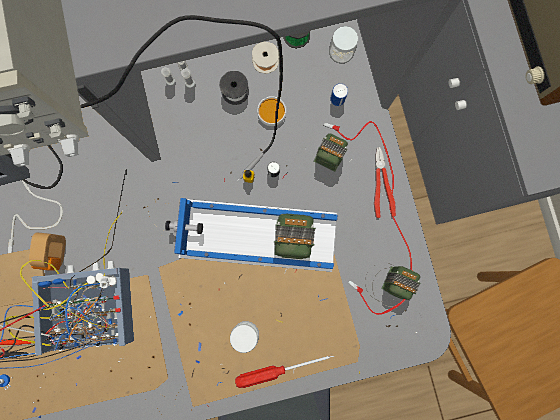

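View pics/side0.png

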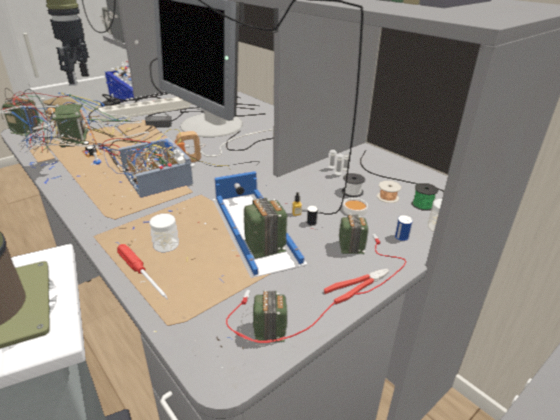

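The channel runs along world +y, from (335,240) to the bracket at (182,228) in the top view. The big choke stands in it at (295,236). The bottle (248,176) and capacitor (273,170) are beside the far rail, and the two smaller chokes are look-alikes. Next I'll fit the jig, choke and pad geometry from depth.

```bash
cat > h.py <<'E'
import numpy as np,cv2
from workcell import ctrl,viewer,nets
def cloud(c):
    im,d=viewer.camera(c);i=viewer.camera_info(c);K=i["intrinsics"];T=np.linalg.inv(i["camera_from_world"])
    v,u=np.mgrid[:420,:560];p=np.stack([(u-K[0,2])/K[0,0]*d,-(v-K[1,2])/K[1,1]*d,-d],-1)
    w=p@T[:3,:3].T+T[:3,3];w[d==0]=np.nan
    return im,w
E
python3 - <<'E'
from h import *
im,w=cloud("top");hsv=cv2.cvtColor(im,cv2.COLOR_BGR2HSV)
box=(abs(w[...,0]-.545)<.09)&(w[...,1]>-.2)&(w[...,1]<.26)
blue=(hsv[...,0]>100)&(hsv[...,0]<125)&(hsv[...,1]>120)&box
rail=blue&(w[...,2]>.018)&(w[...,2]<.03)
P=w[rail];print(len(P),P.min(0),P.max(0),np.median(P[:,2]))
R=cv2.minAreaRect((P[:,:2]*1000).astype(np.float32));print("rails",R)
B=w[blue&(w[...,2]>.06)];print("bracket",len(B),B.mean(0),cv2.minAreaRect((B[:,:2]*1000).astype(np.float32)))
lines=[]
for s in(-1,1):
    q=P[(P[:,0]-(.541+.08*(P[:,1]-.04)))*s>.03]
    k=np.polyfit(q[:,1],q[:,0],1);lines.append(k);print("rail",s,k,len(q),q[:,1].min(),q[:,1].max())
C=w[box&(w[...,2]>.098)&(w[...,2]<.112)&(w[...,1]<.06)];print("choketop",len(C),C.mean(0),cv2.minAreaRect((C[:,:2]*1000).astype(np.float32)))
t=np.array([np.mean([k[0] for k in lines]),1]);t/=np.linalg.norm(t);n=np.array([t[1],-t[0]])
print("yaw",np.degrees(np.arctan2(t[1],t[0])))
m=np.nanargmin
S=w[box&(w[...,2]>.035)&(w[...,2]<.09)&(w[...,1]>.1)]
s=(S[:,:2]-[.542,.040])@t;o=np.argsort(s)[:40:4];print(np.c_[s[o],(S[o,:2]-[.542,.04])@n,S[o,2]].round(4))
E
```

```text
1523 [ 0.47646751 -0.12432531  0.01801421] [0.60782081 0.18659153 0.02996547] 0.02350685992230428
rails ((542.5823364257812, 30.28821563720703), (305.38165283203125, 111.55599975585938), 85.7187728881836)
bracket 363 [0.55507837 0.18489511 0.07041778] ((556.73974609375, 90.92535400390625), (109.05992889404297, 298.407958984375), 1.1596695184707642)
rail -1 [0.07708425 0.49005053] 779 -0.11835031382450097 0.18659153289041452
rail 1 [0.06971063 0.59027108] 721 -0.12432530848170018 0.1796797417229339
choketop 1442 [ 0.53683281 -0.03596981  0.10563666] ((537.2024536132812, -36.297672271728516), (75.7705078125, 78.87149047851562), 86.82005310058594)
yaw 85.80216401235121
[[ 0.108   0.0043  0.0441]
 [ 0.1083  0.0101  0.0466]
 [ 0.1085 -0.0062  0.0474]
 [ 0.1088 -0.0041  0.0464]
 [ 0.1093  0.0037  0.0489]
 [ 0.1103 -0.0007  0.0526]
 [ 0.1106 -0.0063  0.0468]
 [ 0.1114  0.0092  0.0527]
 [ 0.1121 -0.0029  0.0525]
 [ 0.1127 -0.0083  0.0443]]
```

>>> step_arm:
  motion:
    - [[-38, -37.3, 2, 0, 0, 0, 255], [-38, -37.3, 2, 0, 0, 0, 255], [-38, -37.3, 2, 0, 0, 0, 255], [-38, -37.3, 2, 0, 0, 0, 255], [-38, -37.3, 2, 0, 0, 0, 255], [-38, -37.3, 2, 0, 0, 0, 255], [-38, -37.3, 2, 0, 0, 0, 255]]
  grip_force: 60

```text
time: 2.12
position: [0.3884, 0.2288, 0.2175]
eef_rot: [0.0, 0.2, 0.98, 0.0]
wrist_force: [1.7, 0.8, -0.5]
opening: -0.0001
grasp_force: 0.0
```

>>> step_arm:
  motion:
    - [[-38, -37.3, 2, 0, 0, 0, 255], [-38, -37.3, 2, 0, 0, 0, 255], [-38, -37.3, 2, 0, 0, 0, 255], [-38, -37.3, 2, 0, 0, 0, 255], [-38, -37.3, 2, 0, 0, 0, 255], [-38, -37.3, 2, 0, 0, 0, 255], [-38, -37.3, 2, 0, 0, 0, 255]]

```text
time: 3.0
position: [0.5304, -0.1161, 0.2034]
eef_rot: [0.0, 0.201, 0.98, 0.0]
wrist_force: [1.4, 0.3, -0.2]
opening: -0.0001
grasp_force: 0.0
```

>>> step_arm:
  motion:
    - [[0, 0, 0, 0, 0, 10.1, 255], [0, 0, 0, 0, 0, 10.2, 255], [0, 0, 0, 0, 0, 10.2, 255], [0, 0, 0, 0, 0, 10.2, 255], [0, 0, 0, 0, 0, 10.2, 255], [0, 0, 0, 0, 0, 10.2, 255], [0, 0, 0, 0, 0, 10.2, 255], [0, 0, 0, 0, 0, 0, 255]]

```text
time: 4.0
position: [0.5298, -0.1143, 0.2034]
eef_rot: [0.0, 0.733, 0.68, -0.0]
wrist_force: [-0.2, 0.8, 0.1]
opening: -0.0001
grasp_force: 0.0
```

```bash
cat >> h.py <<'E'
from scipy.spatial.transform import Rotation as Ro
YAW=85.75;O=np.array([.5431,.0403]);t=np.array([np.cos(np.radians(YAW)),np.sin(np.radians(YAW))]);n=np.array([-t[1],t[0]])
def st():
    o=ctrl.get_obs();q=o["eef_rot"];M=Ro.from_quat(q[[1,2,3,0]]).as_matrix();p=o["position"]
    f=o["wrist_force"]
    print("t",o["time"],"jig xyz mm",((p[:2]-O)@t*1e3).round(1),((p[:2]-O)@n*1e3).round(1),(p[2]*1e3).round(1),"toolx yaw",np.degrees(np.arctan2(M[1,0],M[0,0])).round(2),"toolz",M[:,2].round(3),"F jig",(f[:2]@t).round(2),(f[:2]@n).round(2),f[2].round(2),"open",o["opening"])
E
python3 -c "
from h import *
st()"
```

```text
t 4.0 jig xyz mm -155.1 1.8 203.4 toolx yaw 85.69 toolz [ 0. -0. -1.] F jig 0.8 0.23 0.12 open -7.091836405564236e-05
```

>>> step_arm:
  motion:
    - [[0, 1.8, 37, 0, 0, 0, 255], [0, 0, 37, 0, 0, 0, 255], [0, 0, 37, 0, 0, 0, 255], [12, 0, 0, 0, 0, 0, 255], [10, 0, 0, 0, 0, 0, 255], [0, 0, 0, 0, 0, 0, 255]]

```text
time: 4.75
position: [0.5345, -0.0908, 0.0938]
eef_rot: [0.001, 0.733, 0.68, 0.001]
wrist_force: [0.3, 0.3, 0.3]
opening: 0.0001
grasp_force: 0.0
```

>>> step_arm:
  motion:
    - [[2, 0, 0, 0, 0, 0, 255], [2, 0, 0, 0, 0, 0, 255], [0, 0, 0, 0, 0, 0, 255]]

```text
time: 5.12
position: [0.5335, -0.0887, 0.0925]
eef_rot: [0.0, 0.734, 0.679, 0.0]
wrist_force: [0.2, 0.2, 0.2]
opening: 0.0
grasp_force: 0.0
```

>>> step_arm:
  motion:
    - [[1, 0, 0, 0, 0, 0, 255], [1, 0, 0, 0, 0, 0, 255], [0, 0, 0, 0, 0, 0, 255]]

```text
time: 5.5
position: [0.5335, -0.0866, 0.0922]
eef_rot: [-0.0, 0.734, 0.679, 0.0]
wrist_force: [0.8, -0.3, 0.3]
opening: -0.0
grasp_force: 0.0
```

Run:
```python
from h import *
st();im,w=cloud("side");cv2.imwrite("pics/s1.png",cv2.resize(im[120:320,180:380],(600,600)))
```

```text
t 5.5 jig xyz mm -127.3 0.1 92.2 toolx yaw 85.57 toolz [-0.  0. -1.] F jig -0.22 -0.81 0.34 open -4.689186523794569e-05
```

View pics/s1.png

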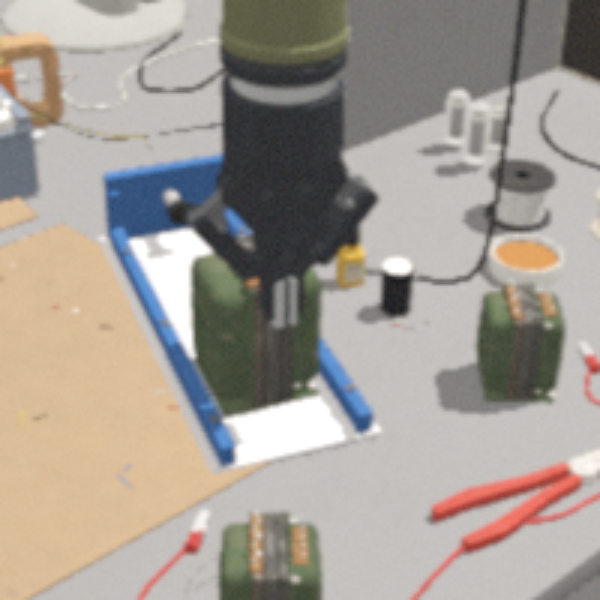

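The fingertips (crop 285,300) stand just behind the choke, near its top, on the centreline. There is no contact yet.

>>> step_arm:
  motion:
    - [[1, 0, 0, 0, 0, 0, 255], [1, 0, 0, 0, 0, 0, 255], [0, 0, 0, 0, 0, 0, 255]]

```text
time: 5.92
position: [0.5337, -0.0845, 0.0923]
eef_rot: [-0.0, 0.734, 0.679, 0.0]
wrist_force: [0.2, 0.7, 0.4]
opening: -0.0002
grasp_force: 0.0
```

>>> step_arm:
  motion:
    - [[1, 0, 0, 0, 0, 0, 255], [0.5, 0, 0, 0, 0, 0, 255], [0, 0, 0, 0, 0, 0, 255]]

```text
time: 6.3
position: [0.5338, -0.0831, 0.0923]
eef_rot: [-0.0, 0.734, 0.679, 0.0]
wrist_force: [-0.2, 0.5, 0.2]
opening: -0.0001
grasp_force: 0.0
```

>>> step_arm:
  motion:
    - [[1, 0, 0, 0, 0, 0, 255], [0, 0, 0, 0, 0, 0, 255]]

```text
time: 6.55
position: [0.5339, -0.0822, 0.0923]
eef_rot: [-0.0, 0.734, 0.679, -0.0]
wrist_force: [-0.8, -0.3, -0.3]
opening: 0.0001
grasp_force: 0.1
```

>>> step_arm:
  motion:
    - [[1, 0, 0, 0, 0, 0, 255], [0, 0, 0, 0, 0, 0, 255]]

```text
time: 6.8
position: [0.5339, -0.0821, 0.0923]
eef_rot: [0.0, 0.734, 0.679, -0.0]
wrist_force: [0.4, -2.4, 0.8]
opening: 0.0002
grasp_force: 1.5
```

>>> step_arm:
  motion:
    - [[4, 0, -3, 0, 0, 0, 255], [4, 0, -3, 0, 0, 0, 255], [4.2, 0, -2.7, 0, 0, 0, 255], [4.2, 0, -2.7, 0, 0, 0, 255]]

```text
time: 7.3
position: [0.5352, -0.0646, 0.1041]
eef_rot: [0.0, 0.734, 0.679, -0.0]
wrist_force: [-1.2, -4.2, 2.5]
opening: 0.0001
grasp_force: 2.0
```

Run:
```python
from h import *
st();im,w=cloud("side");cv2.imwrite("pics/s2.png",cv2.resize(im[120:320,180:380],(600,600)))
```

```text
t 7.3 jig xyz mm -105.2 0.1 104.1 toolx yaw 85.57 toolz [ 0. -0. -1.] F jig -4.27 0.94 2.46 open 0.00011535412536760343
```

View pics/s2.png

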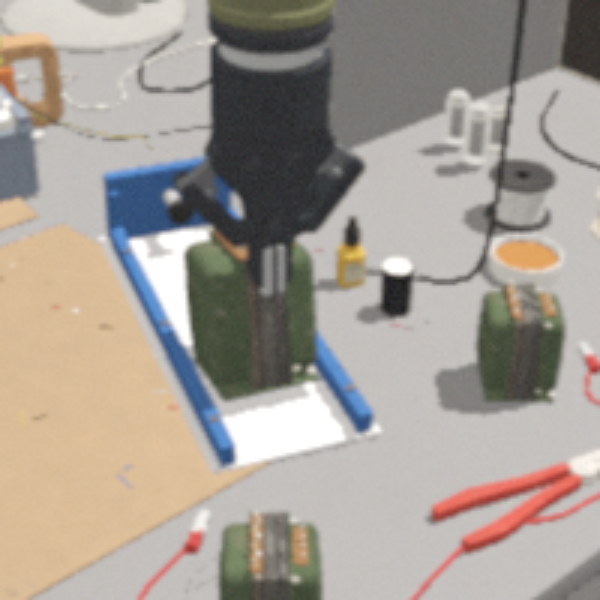

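The choke's lower rear edge has moved up from crop row 410 to 395, with shadow under it. I'll measure the tilt from depth.

```bash
cat >> h.py <<'E'
def tilt(c="side"):
    im,w=cloud(c);hsv=cv2.cvtColor(im,cv2.COLOR_BGR2HSV)
    g=(hsv[...,0]>30)&(hsv[...,0]<90)&(hsv[...,1]>50)
    P=w[g];x=(P[:,:2]-O)@t*1e3;y=(P[:,:2]-O)@n*1e3;z=P[:,2]*1e3
    m=(abs(y)<46)&(x>-160)&(x<140)&(z>3)&(z<135);x,y,z=x[m],y[m],z[m]
    for a in range(0,140,10):
        k=(z>=a)&(z<a+10)
        if k.sum()>8:print(c,"z",a,"n",k.sum(),"x 5..95%",np.percentile(x[k],[2,5,50,95,98]).round(1),"y",np.percentile(y[k],[3,97]).round(1))
    return im
E
python3 -c "
from h import *
tilt();tilt('top')"
```

```text
side z 10 n 20 x 5..95% [-105.  -104.4  -94.9  -89.9  -78. ] y [-33.8  33.1]
side z 20 n 54 x 5..95% [-111.3 -111.  -103.4  -72.4  -65.3] y [-28.4  37.8]
side z 30 n 73 x 5..95% [-108.6 -106.8 -103.3  -71.6  -65.7] y [-32.4  38.3]
side z 40 n 93 x 5..95% [-108.9 -107.1 -102.4  -74.8  -66.7] y [-33.1  40.2]
side z 50 n 110 x 5..95% [-106.1 -104.9 -100.6  -69.1  -63.4] y [-31.8  40.8]
side z 60 n 104 x 5..95% [-102.7 -102.3  -98.6  -69.5  -61.8] y [-34.   40.4]
side z 70 n 113 x 5..95% [-103.  -100.5  -96.4  -69.7  -62.4] y [-33.   40.6]
side z 80 n 106 x 5..95% [-100.2  -98.6  -94.6  -56.4  -49.4] y [-33.2  40.7]
side z 90 n 115 x 5..95% [-97.4 -96.1 -92.3 -55.9 -52. ] y [-33.2  39. ]
side z 100 n 153 x 5..95% [-94.8 -92.9 -86.8 -42.8 -40.8] y [-33.7  38.1]
side z 110 n 105 x 5..95% [-93.7 -90.6 -81.6 -62.7 -59.8] y [-32.9  34.7]
top z 80 n 17 x 5..95% [-64.1 -63.2 -55.2 -45.2 -44.2] y [39.7 42.3]
top z 90 n 24 x 5..95% [-67.6 -66.3 -33.6 -27.7 -26.9] y [-36.6  41.2]
top z 100 n 325 x 5..95% [-65.9 -63.8 -44.7 -29.9 -28.5] y [-37.5  38.7]
top z 110 n 79 x 5..95% [-67.7 -67.1 -60.2 -43.2 -37. ] y [-33.2  34.2]
```

Tilt is about 10.5° about the pivot edge, with no sliding. I'll continue the arc.

>>> step_arm:
  motion:
    - [[4.3, 0, -2.6, 0, 0, 0, 255], [4.3, 0, -2.5, 0, 0, 0, 255], [4.5, 0, -2.2, 0, 0, 0, 255], [4.5, 0, -2.0, 0, 0, 0, 255]]

```text
time: 7.95
position: [0.5366, -0.0462, 0.1129]
eef_rot: [-0.0, 0.734, 0.68, 0.0]
wrist_force: [-0.6, -1.0, -0.2]
opening: -0.0002
grasp_force: 0.5
```

>>> step_arm:
  motion:
    - [[4.6, 0, -1.7, 0, 0, 0, 255], [4.6, 0, -1.5, 0, 0, 0, 255], [4.6, 0, -1.3, 0, 0, 0, 255]]

```text
time: 8.32
position: [0.5378, -0.033, 0.1176]
eef_rot: [-0.0, 0.734, 0.679, 0.0]
wrist_force: [-0.7, -0.8, 0.2]
opening: 0.0002
grasp_force: 0.3
```

```bash
python3 -c "
from h import *
st();tilt()"
```

```text
t 8.325 jig xyz mm -73.5 -0.2 117.6 toolx yaw 85.57 toolz [ 0.  0. -1.] F jig -0.89 0.62 0.17 open 0.00018025053091840542
side z 20 n 11 x 5..95% [-80.2 -80.1 -76.2 -66.6 -65.3] y [-17.5  33.6]
side z 30 n 40 x 5..95% [-99.1 -98.5 -88.8 -57.  -51.8] y [-29.5  38.2]
side z 40 n 68 x 5..95% [-104.3 -102.9  -93.4  -66.9  -59.6] y [-28.2  38.8]
side z 50 n 100 x 5..95% [-96.9 -95.6 -91.8 -60.1 -53.1] y [-32.4  40.8]
side z 60 n 133 x 5..95% [-93.1 -92.3 -86.8 -53.8 -46.4] y [-33.3  40.8]
side z 70 n 125 x 5..95% [-87.8 -86.5 -81.6 -54.8 -46.1] y [-33.1  40.9]
side z 80 n 129 x 5..95% [-82.2 -81.6 -76.8 -44.5 -35.5] y [-33.1  40.7]
side z 90 n 133 x 5..95% [-78.1 -77.4 -71.4 -34.2 -25.6] y [-33.3  40.5]
side z 100 n 135 x 5..95% [-71.9 -71.3 -66.1 -25.6 -20.9] y [-33.5  38.5]
side z 110 n 133 x 5..95% [-66.6 -65.7 -60.3 -37.6 -33.2] y [-33.5  37.5]
side z 120 n 30 x 5..95% [-60.8 -60.3 -54.  -48.1 -47.5] y [-32.8  31.7]
```

>>> step_arm:
  motion:
    - [[4, 0, -1, 0, 0, 0, 255], [4, 0, -0.8, 0, 0, 0, 255], [3, 0, -0.5, 0, 0, 0, 255], [3, 0, -0.4, 0, 0, 0, 255]]

```text
time: 8.88
position: [0.5388, -0.0193, 0.1202]
eef_rot: [-0.0, 0.734, 0.679, 0.0]
wrist_force: [-0.1, -0.3, -0.4]
opening: -0.0001
grasp_force: 0.1
```

>>> step_arm:
  motion:
    - [[3, 0, -0.2, 0, 0, 0, 255], [3, 0, -0.2, 0, 0, 0, 255], [2, 0, 0, 0, 0, 0, 255], [0, 0, 0, 0, 0, 0, 255], [0, 0, 0, 0, 0, 0, 255]]

```text
time: 9.5
position: [0.5394, -0.0117, 0.1206]
eef_rot: [0.0, 0.734, 0.679, -0.0]
wrist_force: [0.1, -0.5, 0.0]
opening: -0.0001
grasp_force: 0.0
```

```bash
python3 -c "
from h import *
st();tilt()"
```

```text
t 9.5 jig xyz mm -52.1 -0.1 120.6 toolx yaw 85.56 toolz [ 0. -0. -1.] F jig -0.53 -0.17 0.03 open -0.00013634499563557466
side z 10 n 78 x 5..95% [-41.9 -41.5 -39.3 -37.5 -37.2] y [-31.   30.6]
side z 20 n 111 x 5..95% [-42.8 -42.2 -40.  -29.5 -22.8] y [-31.  38.]
side z 30 n 116 x 5..95% [-43.  -42.4 -40.2   1.6  13.7] y [-27.9  41. ]
side z 40 n 143 x 5..95% [-43.2 -42.8 -40.9  16.7  37.4] y [-30.4  41.4]
side z 50 n 135 x 5..95% [-44.2 -43.9 -41.2   8.   18.7] y [-28.1  41.4]
side z 60 n 151 x 5..95% [-44.5 -44.2 -41.6  20.2  29.9] y [-30.9  41.1]
side z 70 n 367 x 5..95% [-44.8 -44.3 -19.4  28.6  36.8] y [-32.3  38.3]
side z 80 n 67 x 5..95% [-30.3 -21.6  28.8  45.6  48.5] y [-17.2  33.3]
```

It toppled cleanly: the lower face is at jig x ≈ -40, the top at about 61, and it sits 80 mm high. Next I'll get behind it.

>>> step_arm:
  motion:
    - [[-12, 0, 0, 0, 0, 0, 255], [-12, 0, 0, 0, 0, 0, 255], [0, 0, 28, 0, 0, 0, 255], [0, 0, 28, 0, 0, 0, 255], [0, 0, 28, 0, 0, 0, 255], [0, 0, 0, 0, 0, 0, 255], [0, 0, 0, 0, 0, 0, 255]]

```text
time: 10.42
position: [0.5379, -0.0363, 0.0373]
eef_rot: [0.0, 0.734, 0.679, 0.0]
wrist_force: [1.1, 0.6, -0.3]
opening: 0.0
grasp_force: 0.0
```

>>> step_arm:
  motion:
    - [[8, 0, 0, 0, 0, 0, 255], [7, 0, 0, 0, 0, 0, 255], [3, 0, 0, 0, 0, 0, 255], [2, 0, 0, 0, 0, 0, 255], [0, 0, 0, 0, 0, 0, 255]]

```text
time: 11.05
position: [0.5391, -0.0155, 0.0366]
eef_rot: [0.0, 0.734, 0.679, -0.0]
wrist_force: [1.1, 0.2, 0.3]
opening: -0.0002
grasp_force: 0.0
```

>>> step_arm:
  motion:
    - [[2, 0, 0, 0, 0, 0, 255], [2, 0, 0, 0, 0, 0, 255], [2, 0, 0, 0, 0, 0, 255], [2, 0, 0, 0, 0, 0, 255]]

```text
time: 11.55
position: [0.5396, -0.009, 0.0366]
eef_rot: [0.001, 0.734, 0.679, -0.001]
wrist_force: [-0.3, -6.3, 0.1]
opening: -0.0002
grasp_force: 0.0
```

```bash
python3 -c "
from h import *
st();tilt()"
```

```text
t 11.55 jig xyz mm -49.4 -0.1 36.6 toolx yaw 85.5 toolz [-0.    -0.002 -1.   ] F jig -6.28 -0.17 0.07 open -0.00022244971321947547
side z 10 n 71 x 5..95% [-39.2 -38.5 -36.8 -34.5 -33.6] y [-30.7  31.5]
side z 20 n 76 x 5..95% [-39.2 -38.8 -36.7 -20.5 -13.6] y [-30.8  38.2]
side z 30 n 87 x 5..95% [-39.5 -39.3 -35.7  15.9  23.9] y [-29.3  41.4]
side z 40 n 90 x 5..95% [-38.9 -38.3 -35.7  20.3  26.3] y [-30.5  41.3]
side z 50 n 91 x 5..95% [-39.3 -38.7 -35.2  23.4  29.4] y [-31.3  41.4]
side z 60 n 76 x 5..95% [-38.5 -38.2 -26.   27.8  32.1] y [-29.6  41.1]
side z 70 n 25 x 5..95% [-39.6 -38.9 -21.7   5.9   9.4] y [15.3 38.3]
```

>>> step_arm:
  motion:
    - [[3, 0, 0, 0, 0, 0, 255], [3, 0, 0, 0, 0, 0, 255], [3, 0, 0, 0, 0, 0, 255], [3, 0, 0, 0, 0, 0, 255], [3, 0, 0, 0, 0, 0, 255]]

```text
time: 12.22
position: [0.5405, 0.005, 0.0366]
eef_rot: [0.001, 0.735, 0.678, -0.001]
wrist_force: [-0.6, -6.4, 0.7]
opening: -0.0004
grasp_force: 0.0
```

>>> step_arm:
  motion:
    - [[3, 0, 0, 0, 0, 0, 255], [3, 0, 0, 0, 0, 0, 255], [3, 0, 0, 0, 0, 0, 255], [3, 0, 0, 0, 0, 0, 255]]

```text
time: 12.72
position: [0.5414, 0.017, 0.0366]
eef_rot: [0.001, 0.735, 0.678, -0.001]
wrist_force: [-1.0, -5.7, 0.7]
opening: -0.0001
grasp_force: 0.0
```

>>> step_arm:
  motion:
    - [[1, 0, 0, 0, 0, 0, 255], [1, 0, 0, 0, 0, 0, 255], [1, 0, 0, 0, 0, 0, 255], [1, 0, 0, 0, 0, 0, 255]]

```text
time: 13.22
position: [0.5417, 0.0209, 0.0366]
eef_rot: [0.001, 0.735, 0.678, -0.001]
wrist_force: [-0.6, -5.1, 2.0]
opening: -0.0003
grasp_force: 0.0
```

Run:
```python
from h import *
st();tilt();im=tilt("top");cv2.imwrite("pics/t3.png",cv2.resize(im[180:290,160:360],(800,440)))
```

```text
t 13.225 jig xyz mm -19.5 -0.1 36.6 toolx yaw 85.43 toolz [-0.001 -0.003 -1.   ] F jig -5.14 0.23 2.0 open -0.00034079179388910393
side z 10 n 85 x 5..95% [-9.6 -9.  -6.6 -4.3 -2.3] y [-30.2  32.6]
side z 20 n 72 x 5..95% [-10.1  -9.7  -6.7   8.7  16.8] y [-30.8  38.3]
side z 30 n 83 x 5..95% [-8.6 -8.3 -6.  44.  51.4] y [-29.   40.7]
side z 40 n 76 x 5..95% [-8.4 -8.1 -5.9 42.1 49.9] y [-31.   40.9]
side z 50 n 85 x 5..95% [-9.  -8.6 -5.8 50.2 58.1] y [-30.8  40.8]
side z 60 n 77 x 5..95% [-8.7 -8.2  3.  57.5 62. ] y [-28.2  40.8]
side z 70 n 30 x 5..95% [-30.8 -19.9   9.9  35.7  38.4] y [-12.8  38. ]
top z 70 n 106 x 5..95% [64.1 65.  75.6 86.3 86.7] y [-37.7 -18.8]
```

View pics/t3.png

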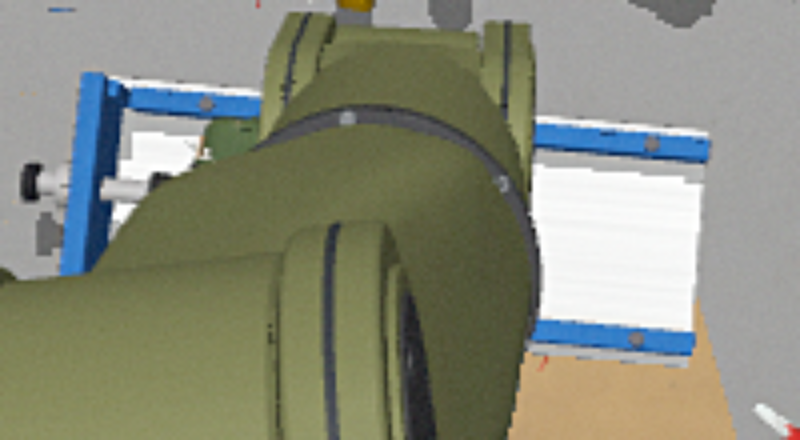

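The arm hides most of it. The choke's front (crop 205,150) is roughly 10–15 mm short of the pad (160,185). Sliding takes about 5.5 N, so I'll aim for about 16.5 N at the wrist.

>>> step_arm:
  motion:
    - [[1, 0, 0, 0, 0, 0, 255], [1, 0, 0, 0, 0, 0, 255], [1, 0, 0, 0, 0, 0, 255], [1, 0, 0, 0, 0, 0, 255]]

```text
time: 13.82
position: [0.542, 0.0249, 0.0366]
eef_rot: [0.001, 0.735, 0.678, -0.001]
wrist_force: [-0.5, -5.6, 0.3]
opening: -0.0002
grasp_force: 0.0
```

>>> step_arm:
  motion:
    - [[1, 0, 0, 0, 0, 0, 255], [1, 0, 0, 0, 0, 0, 255], [1, 0, 0, 0, 0, 0, 255], [1, 0, 0, 0, 0, 0, 255]]

```text
time: 14.32
position: [0.5423, 0.0289, 0.0366]
eef_rot: [0.001, 0.735, 0.678, -0.001]
wrist_force: [-0.7, -6.9, 1.3]
opening: -0.0002
grasp_force: 0.0
```

>>> step_arm:
  motion:
    - [[1, 0, 0, 0, 0, 0, 255], [1, 0, 0, 0, 0, 0, 255]]

```text
time: 14.58
position: [0.5425, 0.0309, 0.0366]
eef_rot: [0.001, 0.735, 0.678, -0.001]
wrist_force: [-1.3, -6.8, 1.8]
opening: -0.0001
grasp_force: 0.0
```

>>> step_arm:
  motion:
    - [[1, 0, 0, 0, 0, 0, 255], [1, 0, 0, 0, 0, 0, 255]]

```text
time: 14.82
position: [0.5426, 0.0328, 0.0366]
eef_rot: [0.001, 0.735, 0.678, -0.001]
wrist_force: [-1.5, -6.4, 1.7]
opening: 0.0001
grasp_force: 0.0
```

>>> step_arm:
  motion:
    - [[1, 0, 0, 0, 0, 0, 255], [1, 0, 0, 0, 0, 0, 255]]

```text
time: 15.08
position: [0.5428, 0.0348, 0.0366]
eef_rot: [0.001, 0.735, 0.678, -0.001]
wrist_force: [-0.4, -5.0, -0.1]
opening: 0.0001
grasp_force: 0.0
```

>>> step_arm:
  motion:
    - [[1, 0, 0, 0, 0, 0, 255], [0.5, 0, 0, 0, 0, 0, 255]]

```text
time: 15.32
position: [0.5429, 0.0359, 0.0366]
eef_rot: [0.001, 0.735, 0.678, -0.001]
wrist_force: [-0.8, -7.0, 1.0]
opening: 0.0002
grasp_force: 0.0
```

>>> step_arm:
  motion:
    - [[0.7, 0, 0, 0, 0, 0, 255], [0.5, 0, 0, 0, 0, 0, 255]]

```text
time: 15.58
position: [0.5429, 0.0362, 0.0367]
eef_rot: [0.001, 0.735, 0.678, -0.002]
wrist_force: [0.2, -8.7, 1.2]
opening: -0.0003
grasp_force: 0.0
```

>>> step_arm:
  motion:
    - [[0.7, 0, 0, 0, 0, 0, 255], [0.7, 0, 0, 0, 0, 0, 255]]

```text
time: 15.82
position: [0.543, 0.0367, 0.0368]
eef_rot: [0.002, 0.735, 0.678, -0.002]
wrist_force: [-1.5, -10.3, 2.3]
opening: -0.0001
grasp_force: 0.0
```

>>> step_arm:
  motion:
    - [[0.7, 0, 0, 0, 0, 0, 255], [0.7, 0, 0, 0, 0, 0, 255]]

```text
time: 16.08
position: [0.5431, 0.0371, 0.0368]
eef_rot: [0.002, 0.736, 0.677, -0.002]
wrist_force: [-1.1, -12.7, 2.0]
opening: -0.0002
grasp_force: 0.0
```

>>> step_arm:
  motion:
    - [[0.4, 0, 0, 0, 0, 0, 255], [0.4, 0, 0, 0, 0, 0, 255]]

```text
time: 16.32
position: [0.5431, 0.0372, 0.0368]
eef_rot: [0.002, 0.736, 0.677, -0.003]
wrist_force: [-2.0, -12.8, 4.0]
opening: -0.0
grasp_force: 0.0
```

>>> step_arm:
  motion:
    - [[0.7, 0, 0, 0, 0, 0, 255], [0.7, 0, 0, 0, 0, 0, 255]]

```text
time: 16.58
position: [0.5431, 0.0378, 0.0369]
eef_rot: [0.003, 0.736, 0.677, -0.003]
wrist_force: [-1.5, -14.9, 3.8]
opening: -0.0
grasp_force: 0.0
```

>>> step_arm:
  motion:
    - [[0.6, 0, 0, 0, 0, 0, 255], [0, 0, 0, 0, 0, 0, 255]]

```text
time: 16.82
position: [0.5431, 0.0379, 0.0369]
eef_rot: [0.003, 0.736, 0.677, -0.003]
wrist_force: [-1.0, -14.1, 3.2]
opening: 0.0
grasp_force: 0.0
```

>>> step_arm:
  motion:
    - [[0.7, 0, 0, 0, 0, 0, 255], [0.5, 0, 0, 0, 0, 0, 255], [0, 0, 0, 0, 0, 0, 255], [0, 0, 0, 0, 0, 0, 255]]

```text
time: 17.32
position: [0.5432, 0.0383, 0.037]
eef_rot: [0.003, 0.736, 0.676, -0.004]
wrist_force: [-1.9, -16.9, 4.3]
opening: 0.0001
grasp_force: 0.0
```

>>> step_arm:
  motion:
    - [[0, 0, 0, 0, 0, 0, 255], [0, 0, 0, 0, 0, 0, 255], [0, 0, 0, 0, 0, 0, 255], [0, 0, 0, 0, 0, 0, 255], [0, 0, 0, 0, 0, 0, 255], [0, 0, 0, 0, 0, 0, 255], [0, 0, 0, 0, 0, 0, 255]]

```text
time: 18.2
position: [0.5432, 0.0383, 0.037]
eef_rot: [0.003, 0.736, 0.676, -0.004]
wrist_force: [-2.1, -15.9, 4.6]
opening: 0.0002
grasp_force: 0.0
```

```bash
python3 -c "
from h import *
st();tilt();st()"
```

```text
t 18.2 jig xyz mm -2.0 -0.2 37.0 toolx yaw 85.13 toolz [-0.001 -0.009 -1.   ] F jig -15.99 0.93 4.61 open 0.00018505280370251568
side z 10 n 77 x 5..95% [ 8.2  8.3 10.3 12.3 12.7] y [-30.1  31.4]
side z 20 n 77 x 5..95% [ 8.   8.2 10.5 21.4 30. ] y [-31.9  37.7]
side z 30 n 79 x 5..95% [ 8.3  8.7 11.8 62.4 72.2] y [-32.1  40.6]
side z 40 n 79 x 5..95% [ 7.9  8.8 11.6 64.8 72. ] y [-31.9  40.5]
side z 50 n 85 x 5..95% [ 7.4  8.5 11.8 67.  71.6] y [-30.3  40.7]
side z 60 n 74 x 5..95% [ 8.4  8.7 20.8 76.8 81.1] y [-27.2  40.1]
side z 70 n 30 x 5..95% [ 9.1  9.3 28.1 57.8 60.9] y [14.8 38. ]
t 18.25 jig xyz mm -2.0 -0.2 37.0 toolx yaw 85.13 toolz [-0.001 -0.009 -1.   ] F jig -15.81 0.39 4.05 open -0.00024211257240437772
```

It has held about 10.5 N on the pad for over a second. I'll release gently.

>>> step_arm:
  motion:
    - [[-1, 0, 0, 0, 0, 0, 255], [-1, 0, 0, 0, 0, 0, 255], [-1, 0, 0, 0, 0, 0, 255], [-1, 0, 0, 0, 0, 0, 255], [-1, 0, 0, 0, 0, 0, 255], [-1, 0, 0, 0, 0, 0, 255], [-1, 0, 0, 0, 0, 0, 255], [-1, 0, 0, 0, 0, 0, 255], [-1, 0, 0, 0, 0, 0, 255], [-1, 0, 0, 0, 0, 0, 255]]

```text
time: 19.5
position: [0.5432, 0.0374, 0.0366]
eef_rot: [-0.0, 0.734, 0.679, 0.0]
wrist_force: [-0.5, -1.7, -1.4]
opening: 0.0002
grasp_force: 0.0
```

>>> step_arm:
  motion:
    - [[-2, 0, 0, 0, 0, 0, 255], [-5, 0, 0, 0, 0, 0, 255], [-15, 0, 0, 0, 0, 0, 255], [-25, 0, 0, 0, 0, 0, 255], [-25, 0, 0, 0, 0, 0, 255], [0, 0, -40, 0, 0, 0, 255], [0, 0, -50, 0, 0, 0, 255], [-50, 0, -40, 0, 0, 0, 255], [-50, 0, 0, 0, 0, 0, 255], [0, 0, 0, 0, 0, 0, 255]]

```text
time: 20.75
position: [0.5285, -0.1407, 0.1665]
eef_rot: [0.002, 0.737, 0.676, -0.001]
wrist_force: [-1.4, 0.5, 0.1]
opening: 0.0003
grasp_force: 0.0
```

Run:
```python
from h import *
st();tilt();im=tilt("top");cv2.imwrite("pics/t4.png",cv2.resize(im[150:290,160:360],(800,560)))
for n_ in("oiler","can_cap"):print(n_,[r["position"] for r in nets.spot_point(n_,"top")[:1]])
```

```text
t 20.75 jig xyz mm -181.6 1.1 166.5 toolx yaw 85.0 toolz [ 0.001 -0.004 -1.   ] F jig 0.36 1.47 0.07 open 0.0002505530324106676
side z 10 n 75 x 5..95% [ 7.   7.3  9.4 11.5 12.3] y [-30.4  31.1]
side z 20 n 102 x 5..95% [ 6.2  7.2  9.6 21.7 30. ] y [-31.9  38. ]
side z 30 n 132 x 5..95% [ 7.1  7.5  9.9 53.  65.2] y [-29.9  40.5]
side z 40 n 123 x 5..95% [ 6.7  7.5 10.1 51.9 62. ] y [-30.6  40.4]
side z 50 n 135 x 5..95% [ 6.8  7.2  9.8 61.8 76.1] y [-27.9  40.6]
side z 60 n 138 x 5..95% [ 6.6  7.  10.3 74.6 80.2] y [-30.3  40.1]
side z 70 n 393 x 5..95% [ 7.3  7.8 40.6 89.6 93.7] y [-32.5  36.6]
side z 80 n 19 x 5..95% [ 6.8  6.9 50.7 93.  93.1] y [-26.8  32.3]
top z 20 n 12 x 5..95% [ 8.   8.1  8.3 14.5 14.6] y [-32.2  32.7]
top z 30 n 20 x 5..95% [ 8.1  8.2 11.5 76.1 85.4] y [-22.9  42.2]
top z 40 n 16 x 5..95% [ 8.1  8.1 14.4 60.  77.5] y [-21.5  42.2]
top z 50 n 27 x 5..95% [ 8.1  8.1 14.6 78.1 83.5] y [-31.1  42.2]
top z 60 n 116 x 5..95% [  8.2   8.3  47.3  90.8 104.1] y [-41.2  41.9]
top z 70 n 1015 x 5..95% [  9.2  17.5  58.6  99.  101.9] y [-36.9  37.5]
top z 80 n 129 x 5..95% [  8.4   9.1  45.2 100.1 103.9] y [-31.5  27.9]
oiler [[0.6656, 0.0583, -0.0019]]
can_cap [[0.6791, 0.0126, 0.0028]]
```

View pics/t4.png

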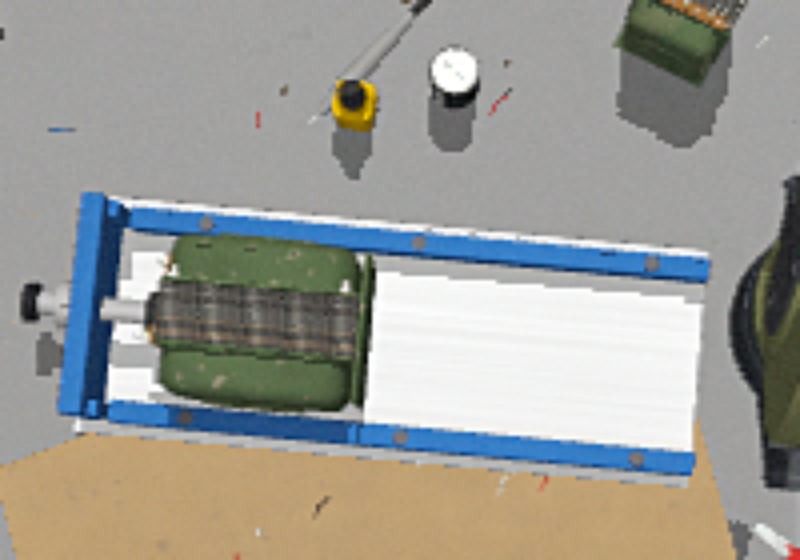

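The choke lies straight in the channel with its tag end on the pad (crop 150,310). Its top is at about jig x 110 mm, and the bottle (355,105) and capacitor (455,75) haven't moved.

```bash
python3 -c "
from workcell import ctrl
print(ctrl.hand_in())"
```

```text
the job is handed in; nothing more can be done
None
```

The job is handed in; no verdict came back. I toppled the choke and slid it to the buffer, held it there with about 10–11 N above the sliding force for over a second, and left it lying against the pad, with the bottle and capacitor undisturbed.

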